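Set the length stop of a craft-stick jig

ROBOT

A 6-joint arm with a two-finger parallel gripper is mounted at the origin on the work surface. World frame = base frame: x ahead of the robot, y to its left, z up, the work surface at z = 0. Lengths are in mm, angles in rad, forces in N, time in s.
With the tool pointing down it reaches from about 375 to 925 mm from the base axis. Payload 5.7 kg.
Tool frame: the origin (TCP) lies at the very end of the fingers, on their centre line; the grasp point (between the pads) lies 19 mm behind it; z points along the fingers, y is the line along which they close (so a half turn about z gives the same grasp; the last joint's range is limited). The gripper opens to 85 mm and grips with 20 to 120 N. Pads are 22 mm wide; open, the fingers measure 114 mm over their backs; the gripper's body (76 mm by 85 mm) begins 54 mm behind the grasp point. The pads swing forward as they close: fully open they stand 13 mm farther back than shut.
Start: joints at [1.055, 0.359, 1.51, -0, 1.272, -0.115], TCP at [234.083, 552.421, 231.267] pointing down, gripper open.
Joint ranges: [-2.97, 2.97], [-1.01, 2.36], [0.21, 2.38], [-0.96, 4.11], [0.2, 2.71], [-2.98, 2.98]. Speed limits (rad/s): [2.39, 2.39, 3.14, 3.14, 3.14, 3.14].

INTERFACE

Orientations are given as [roll, pitch, yaw] about the fixed x, y, z axes, in that order (R = Rz(yaw) Ry(pitch) Rx(roll)).
In Python, from rig import bot gives the robot as it stands.
- The arm moves only by the tool arm_command, never from a script. Its argument "commands" is a list of rows, each a list of 7 numbers: the turn, a rotation vector about the tool's x, y, z in rad, then the shift along the tool's x, y, z in cm, then the opening, from -1 (shut) to 1 (fully open), so that 0 is half open. In form: [[rx, ry, rz, tx, ty, tz, hand], ...]. A call has exactly 10 rows; each row shifts and turns the commanded pose from where the row before left it, along the tool's axes as they then stand; what a row does not reach is not made up. A row lasts 1/12 s, in which the tool goes at most 41.7 mm and 7.16 degrees, less where a joint would pass 70% of its speed; a pose out of reach is approached as far as the arm can. A call with a gripper value outside its range is refused whole. The fingers move at their own pace and stop on an object; "force" is the grip in N (left out, the last holds). Time passes only in rows, so rows that do not move let the fingers close, or fill a call up. It gives the time, the measured TCP pose, the force, the opening and the grip force at its end, in the units of the state.
- bot.observe(): the state, without advancing time (a new reading comes with each control period).
- bot.get_image(name): name is "scene" or "top"; returns (picture, depth): 384x512x3 uint8, blue, green, red; 384x512 float32, mm along the optical axis (not along the pixel's ray), 0 where there is no reading.
- bot.camera_params(name): a dict with "mtx" (3x3 intrinsics, pixels), "cam_to_world" (4x4, takes a point from camera to world coordinates). Camera axes: x right, y down, z forward; pixel columns grow to the right and rows downward; lengths in mm; the calibration is good to about 2 mm. A picture is of the moment at which its call begins. camera_params takes no time and is no camera call.
- bot.close_job(): hands the job in; it is judged then, once.
The state is a dict: "time": time; "qpos": joint angles; "qd": joint speeds; "joint_efforts": joint torques, N m; "tcp_pos": TCP position; "orientation": TCP orientation; "wrist_force": force on the tool from outside, world axes, zero at the start; "ft_torque": the same for the moment, N m; "opening": finger opening in mm; "grip_force": force on a finger pad.
Only numpy, scipy, OpenCV 4.12 (cv2) and the standard library are available. Lean on these libraries where they do the work, as an engineer would, in place of code of your own. Each camera call takes 0.05 s, during which the arm holds its last target. There are 200 camera calls.

TASK

On the stick-cutting jig whose sliding stop has the yellow lock tab, squeeze the tab against the grey post and keep it squeezed while you slide the stop along its rail until its white pointer stands at that jig's red marker. Then let go so that it locks there. Leave the stop with the blue tab where it is.

Things in the scene. Friction and masses are not known exactly. Their poses are not given: they have to be found in the camera images.
- stop_yellow: Stop with YELLOW tab: black saddle 58x50 mm, slides on a rail (its y; ends 125 mm either way of jig's middle). Origin 34 mm over table, on rail centre line; x across, away from robot, z up. Saddle top z=10. On it face each other a grey post (outer face x=-20) and the tab (outer x=+20 free, +14 squeezed), 26 wide in y about y=0, tops z=61: pinch both from above. White pointer y=0, to x=42.
- stop_yellow_tab (a joint): Yellow lock tab's travel, m: 0 free (its bolt sits between pins in the rail, 8 mm pitch; the stop cannot be slid), 0.006 fully squeezed towards the grey post. Bolt is out above 0.004; squeezed means above 0.0045; then the stop slides with under 1 N. Spring: 8 N free, 14 N fully squeezed. Let go, it springs back and clicks into the nearest gap, moving the stop by up to 4 mm.
- marker_yellow: Red clip fixed on the far edge of the yellow-tabbed stop's jig (plywood base 85x400x12 mm, fixed, turned up to 7 deg): 14 mm in x, 10 in y, 16 tall. Origin: middle of its underside, 12 mm over the table, 36.5 mm from the rail's centre line. Axes parallel to the stop's; stop is at the marker when their positions along y agree (pointer passes above it). Stop starts 55+ mm to its -y side.
- stop_blue: The sliding stop with the BLUE lock tab, same make, size, origin and axes, on the other jig, which has its own red marker. Leave it alone. Either jig may be the one nearer the robot.
There are look-alikes about, which are no part of the job. What is shaped like the marker_yellow but purple is not meant.

How it is judged:
By the outcome, as a careful person would: the job done as asked, in the order asked, and still so for the second after the job is handed in, with the robot touching nothing.
It also fails if it takes over 35 s, if anything falls off the work surface, if the arm or the gripper's body presses on something with over 40 N, if the wrist force passes 120 N, or if a joint passes its speed limit or range.

## Working session

There is one attempt and no reset: what is moved stays moved. The work goes in short steps, Python scripts to look and compute and a tool call to move; the robot and the scene stay as the last step left them, time stands still between calls to the robot, and variables do not carry over. Pictures are saved under pics/ and viewed, at most 10 in all, crops included, and the job is handed in when it is done.

Besides the shell and the picture viewer there is one more tool, called after "Call:" by a JSON object that holds its "fn" and its "kwargs", one argument or row to a line. arm_command: Moves the arm, as the interface text tells. Its arguments: {"type":"object","properties":{"commands":{"type":"array","items":{"type":"array","items":{"type":"number"}}},"force":{"type":"number"}},"required":["commands"]}

```bash
mkdir -p pics; python3 - <<'E'
from rig import bot
import cv2,numpy as np
for n in("scene","top"):
    im,d=bot.get_image(n); cv2.imwrite(f"pics/{n}0.png",im); np.save(f"pics/{n}d.npy",d)
    p=bot.camera_params(n); print(n,p["mtx"].round(1).tolist(),p["cam_to_world"].round(3).tolist())
print(bot.observe())
E
```

```text
scene [[398.5, 0.0, 257.3], [0.0, 398.5, 190.0], [0.0, 0.0, 1.0]] [[-0.605, 0.503, -0.617, 1021.801], [0.796, 0.38, -0.471, 300.926], [-0.002, -0.776, -0.631, 453.631], [0.0, 0.0, 0.0, 1.0]]
top [[477.2, 0.0, 256.3], [0.0, 477.2, 183.2], [0.0, 0.0, 1.0]] [[0.001, -0.995, 0.103, 556.244], [-1.0, -0.001, 0.007, -5.678], [-0.007, -0.103, -0.995, 731.113], [0.0, 0.0, 0.0, 1.0]]
{'time': 0.1, 'qpos': array([ 1.05493997e+00,  3.59431467e-01,  1.51133593e+00, -4.49062662e-05,
        1.27248710e+00, -1.15099671e-01]), 'qd': array([ 0.00149157, -0.0017578 , -0.00088237,  0.00056164, -0.00119795,
       -0.00055571]), 'joint_efforts': array([-1.60667864e-04, -5.28650701e+01, -2.79351676e+01, -2.41175703e-04,
        5.04490774e-03, -5.79258744e-05]), 'tcp_pos': array([233.7854059 , 551.911862  , 230.53407251]), 'orientation': array([-3.13993688e+00, -1.48238245e-04,  2.74084907e+00]), 'wrist_force': array([ 0.09605314,  0.29759626, -0.91360417]), 'ft_torque': array([0.01294864, 0.01861799, 0.0201926 ]), 'grip_force': 0.0, 'opening': 85.06613544143924}
```

View pics/scene0.png

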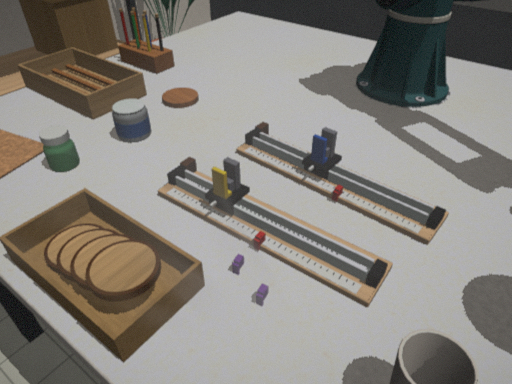

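View pics/top0.png

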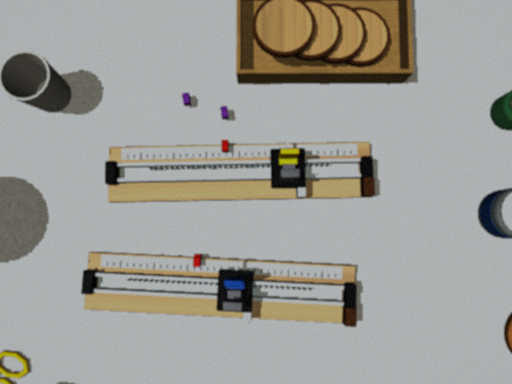

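```bash
cat > h.py <<'E'
from rig import bot
import cv2,numpy as np
def ray(n,u,v,z):
    p=bot.camera_params(n);T=p["cam_to_world"]
    d=T[:3,:3]@np.linalg.inv(p["mtx"])@[u,v,1];o=T[:3,3]
    return (o+d*(z-o[2])/d[2])[:2]
def blobs(im,lo,hi,amin=15):
    h=cv2.cvtColor(im,cv2.COLOR_BGR2HSV)
    c,_=cv2.findContours(cv2.inRange(h,lo,hi),cv2.RETR_EXTERNAL,cv2.CHAIN_APPROX_NONE)
    return [cv2.minAreaRect(k) for k in c if cv2.contourArea(k)>=amin]
E
python3 - <<'E'
from h import *
im=cv2.imread("pics/top0.png");s=cv2.imread("pics/scene0.png")
R=lambda n,i,lo,hi,z,a=15:[print(n,[np.round(x,1).tolist() for x in b],ray(n,*b[0],z).round(1)) for b in blobs(i,lo,hi,a)]
print("red");R("top",im,(0,170,90),(6,255,255),28);
print("redscene");R("scene",s,(0,150,90),(6,255,255),20)
print("yel");R("top",im,(22,150,90),(35,255,255),95);
print("yelscene");R("scene",s,(22,150,90),(35,255,255),70)
print("wood");R("top",im,(8,60,120),(22,200,255),12,500)
a=cv2.resize(im[130:210,95:385],None,fx=2.7,fy=2.7,interpolation=cv2.INTER_CUBIC)
b=cv2.resize(s[145:300,150:400],None,fx=2.3,fy=2.3,interpolation=cv2.INTER_CUBIC)
w=max(a.shape[1],b.shape[1]);pad=lambda q:cv2.copyMakeBorder(q,0,0,0,w-q.shape[1],cv2.BORDER_CONSTANT)
cv2.imwrite("pics/crop1.png",np.vstack([pad(a),pad(b)]))
E
```

```text
red
top [[197.0, 260.0], [10.0, 6.0], 90.0] [516.5  85.4]
top [[224.5, 145.5], [9.0, 5.0], 90.0] [685.8  46.7]
redscene
scene [[260.0, 234.5], [4.9, 6.4], 45.0] [680.2  45.4]
yel
top [[4.8, 380.9], [11.2, 4.5], 26.6] [365.8 322.6]
top [[14.0, 364.0], [26.0, 28.0], 90.0] [386.9 311.8]
top [[288.0, 161.0], [6.0, 18.0], 90.0] [652.3 -44. ]
top [[289.5, 151.0], [6.0, 19.0], 90.0] [665.9 -46.1]
yelscene
scene [[219.1, 170.3], [13.0, 3.1], 26.6] [643.3 -65.6]
scene [[146.5, 34.1], [32.6, 2.0], 80.1] [ 262.3 -687.6]
wood
top [[297.1, 311.6], [89.6, 16.8], 3.0] [440.7 -61.1]
top [[163.4, 304.5], [158.3, 16.9], 3.1] [450.6 136.3]
top [[153.2, 264.0], [130.5, 19.0], 3.0] [509.7 152.8]
top [[201.9, 190.2], [19.4, 188.0], 88.9] [620.1  81.6]
top [[335.5, 187.5], [19.0, 49.0], 90.0] [ 624.4 -120.5]
top [[370.9, 35.7], [30.8, 50.5], 3.6] [ 862.7 -179.5]
top [[346.8, 31.7], [30.6, 51.2], 1.2] [ 869.1 -142. ]
top [[321.3, 28.2], [31.6, 52.2], 1.2] [ 874.9 -102.2]
top [[283.5, 25.5], [51.0, 55.0], 90.0] [879.5 -43.1]
top [[324.5, 36.0], [177.0, 72.0], -0.0] [ 862.3 -107.1]
```

View pics/crop1.png

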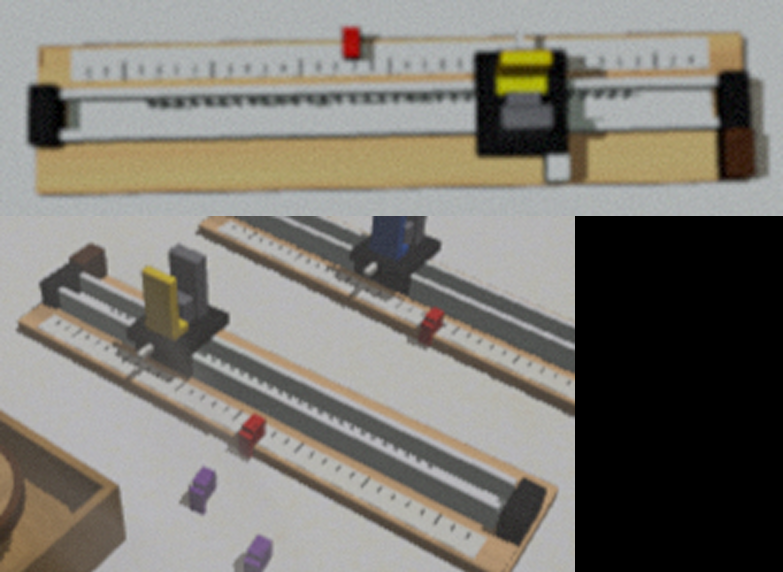

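Top view: yellow-tabbed stop at (289,160) with its red marker at (225,146) on the same jig. The other candidates are the blue stop (236,285) with its marker (197,260), and purple clips at (187,99) and (224,112), which aren't meant. The crop confirms that the yellow tab is on the far side, the grey post on the near side, and the pointer on the far side.

```bash
python3 - <<'E'
from h import *
def cloud(n,im,d):
    p=bot.camera_params(n);T=p["cam_to_world"];v,u=np.mgrid[:384,:512]
    P=np.stack([u,v,np.ones_like(u)],-1)@np.linalg.inv(p["mtx"]).T*d[...,None]
    return P@T[:3,:3].T+T[:3,3]
for n in("top","scene"):
    im=cv2.imread(f"pics/{n}0.png");d=np.load(f"pics/{n}d.npy");P=cloud(n,im,d)
    h=cv2.cvtColor(im,cv2.COLOR_BGR2HSV)
    def st(l,m):
        m=m&(d>0);q=P[m];print(n,l,m.sum(),"med",np.median(q,0).round(1),"lo",np.percentile(q,3,0).round(1),"hi",np.percentile(q,97,0).round(1)) if m.any() else print(l,0)
    box=(P[...,0]>590)&(P[...,0]<720)&(abs(P[...,1])<200)
    st("yellow",(cv2.inRange(h,(20,120,60),(36,255,255))>0)&box&(P[...,2]>60))
    st("yellowtop",(cv2.inRange(h,(20,120,60),(36,255,255))>0)&box&(P[...,2]>90))
    st("tops",box&(P[...,2]>88))
    st("red",(((h[...,0]<8)|(h[...,0]>172))&(h[...,1]>140)&(h[...,2]>80))&box)
    st("redtop",(((h[...,0]<8)|(h[...,0]>172))&(h[...,1]>140)&(h[...,2]>80))&box&(P[...,2]>24))
    st("saddle",box&(P[...,2]>38)&(P[...,2]<52)&(h[...,2]<60)&(abs(P[...,1]+50)<50))
    if n=="top":
        m=box&(P[...,2]>88);b=cv2.minAreaRect(np.argwhere(m)[:,::-1].astype(np.float32));print(b)
        # base edge fit: near edge of plywood
        g=(cv2.inRange(h,(8,50,100),(24,220,255))>0)
        pts=[]
        for u in range(120,350,2):
            r=np.flatnonzero(g[150:230,u]);
            if len(r):pts.append(ray(n,u,150+r[-1]+.5,12))
        pts=np.array(pts);k=np.polyfit(pts[:,1],pts[:,0],1);print("near edge x=",k,"deg",np.degrees(np.arctan(-k[0])), "res",np.std(pts[:,0]-np.polyval(k,pts[:,1])))
E
```

```text
top yellow 147 med [664.6 -45.4  94. ] lo [661.9 -57.6  65.5] hi [668.9 -33.7  96.7]
top yellowtop 115 med [665.8 -45.5  94.6] lo [662.1 -57.6  91.3] hi [668.9 -33.9  96.8]
top tops 288 med [640.1 -46.6  94.6] lo [630.7 -58.7  91.5] hi [668.8 -34.5  96.8]
top red 65 med [686.5  46.2  27.9] lo [679.   41.9  22.6] hi [695.   50.5  29.9]
top redtop 56 med [685.5  46.2  28. ] lo [678.9  43.   25. ] hi [693.1  50.5  30. ]
top saddle 684 med [644.  -41.7  43.9] lo [622.2 -70.3  41.9] hi [675.  -23.7  46.6]
((289.97918701171875, 163.0008544921875), (29.640945434570312, 19.10841941833496), 87.61405944824219)
near edge x= [-2.00932192e-02  6.07010472e+02] deg 1.151101760610051 res 0.4161367526322299
scene yellow 95 med [668.  -33.   92.5] lo [664.2 -53.2  63.5] hi [670.2 -30.8  95.5]
scene yellowtop 55 med [668.  -40.5  94.1] lo [664.2 -53.6  90.3] hi [670.9 -31.4  95.7]
scene tops 214 med [641.8 -42.4  93.9] lo [632.1 -55.1  88.5] hi [670.2 -31.7  95.7]
scene red 40 med [686.4  50.3  27.3] lo [680.3  46.3  23.5] hi [693.9  53.6  29.3]
scene redtop 38 med [686.   50.3  27.4] lo [680.3  46.2  24.6] hi [693.4  53.6  29.3]
scene saddle 135 med [643.  -23.8  43.5] lo [626.8 -33.1  39. ] hi [663.8 -19.2  44.7]
```

Call:
{"fn": "arm_command", "kwargs": {
  "commands": [
    [0,0,0.115,0,0,0,1],
    [0,0,0.115,0,0,0,1],
    [0,0,0.115,0,0,0,1],
    [0,0,0.115,0,0,0,1],
    [0,0,0.115,0,0,0,1],
    [0,0,0.115,0,0,0,1],
    [0,0,0.115,0,0,0,1],
    [0,0,0.115,0,0,0,1],
    [0,0,0.115,0,0,0,1],
    [0,0,0.115,0,0,0,1]
  ],
  "force": 40
}}

```text
time: 0.93
tcp_pos: [233.9, 552.1, 230.8]
orientation: [-3.141, 0.001, 1.585]
wrist_force: [0.3, 0.2, -0.7]
opening: 86.1
grip_force: 0.0
```

Call:
{"fn": "arm_command", "kwargs": {
  "commands": [
    [0,0,0,-3,2,0,1],
    [0,0,0,-3,2,0,1],
    [0,0,0,-3,2,0,1],
    [0,0,0,-3,2,0,1],
    [0,0,0,-3,2,0,1],
    [0,0,0,-3,2,0,1],
    [0,0,0,-3,2,0,1],
    [0,0,0,-3,2,0,1],
    [0,0,0,-3,2,0,1],
    [0,0,0,-3,2,0,1]
  ]
}}

```text
time: 1.77
tcp_pos: [440.5, 254.8, 231.1]
orientation: [-3.141, 0.0, 1.591]
wrist_force: [1.0, -0.1, -1.0]
opening: 84.8
grip_force: 0.0
```

Call:
{"fn": "arm_command", "kwargs": {
  "commands": [
    [0,0,0,-3.05,2,0.6,1],
    [0,0,0,-3.05,2,0.6,1],
    [0,0,0,-3.05,2,0.6,1],
    [0,0,0,-3.05,2,0.6,1],
    [0,0,0,-3.05,2,0.6,1],
    [0,0,0,-3.05,2,0.6,1],
    [0,0,0,-3.05,2,0.6,1],
    [0,0,0,-3.05,2,0.6,1],
    [0,0,0,-3.05,2,0.6,1],
    [0,0,0,-3.05,2,0.6,1]
  ]
}}

```text
time: 2.6
tcp_pos: [646.5, -46.1, 170.5]
orientation: [-3.141, -0.0, 1.591]
wrist_force: [0.9, 0.2, -0.3]
opening: 85.3
grip_force: 0.0
```

Call:
{"fn": "arm_command", "kwargs": {
  "commands": [
    [0,0,0,0,0,1,0.5],
    [0,0,0,0,0,1,0.5],
    [0,0,0,0,0,1,0.5],
    [0,0,0,0,0,1,0.5],
    [0,0,0,0,0,1,0.5],
    [0,0,0,0,0,0.5,0.5],
    [0,0,0,0,0,0,0.5],
    [0,0,0,0,0,0,0.5],
    [0,0,0,0,0,0,0.5],
    [0,0,0,0,0,0,0.5]
  ]
}}

```text
time: 3.43
tcp_pos: [646.7, -44.4, 117.1]
orientation: [3.14, 0.0, 1.591]
wrist_force: [0.3, -0.2, 0.4]
opening: 64.1
grip_force: 0.0
```

```bash
python3 - <<'E'
from h import *
s,_=bot.get_image("scene");t,_=bot.get_image("top")
a=cv2.resize(s[110:290,140:340],None,fx=2.9,fy=2.9,interpolation=cv2.INTER_CUBIC)
b=cv2.resize(t[120:220,180:340],None,fx=1.3,fy=1.3)
o=np.zeros((a.shape[0],a.shape[1]+b.shape[1],3),np.uint8);o[:,:a.shape[1]]=a;o[:b.shape[0],a.shape[1]:]=b
cv2.imwrite("pics/c2.png",o)
E
```

```text
(no output)
```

View pics/c2.png

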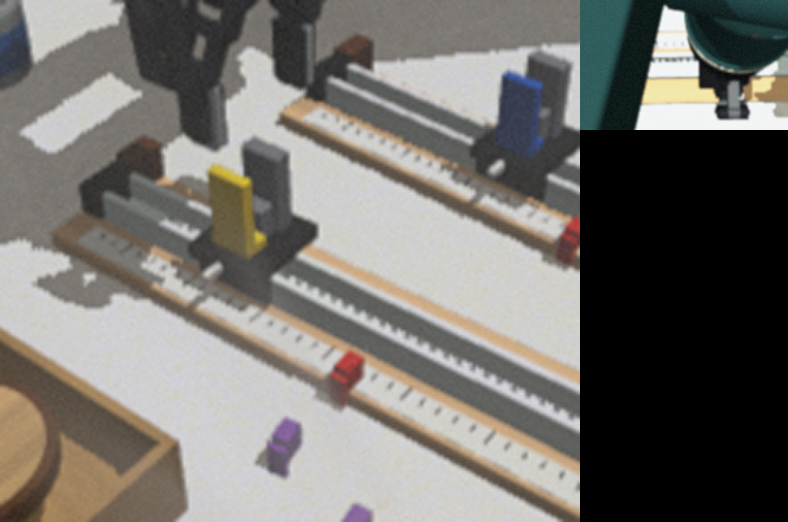

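The crop shows the fingers straddling the post and tab: finger tips at crop (210,140) and (295,85), tab top (230,170), post top (265,145). The pointer is at (205,275) and the marker at (348,375). I'll go down.

Call:
{"fn": "arm_command", "kwargs": {
  "commands": [
    [0,0,0,0,0,0.7,0.5],
    [0,0,0,0,0,0.7,0.5],
    [0,0,0,0,0,0.7,0.5],
    [0,0,0,0,0,0.7,0.5],
    [0,0,0,0,0,0.7,0.5],
    [0,0,0,0,0,0.7,0.5],
    [0,0,0,0,0,0.7,0.5],
    [0,0,0,0,0,0.5,0.5],
    [0,0,0,0,0,0.3,0.5],
    [0,0,0,0,0,0,0.5]
  ]
}}

```text
time: 4.37
tcp_pos: [645.6, -44.4, 58.4]
orientation: [-3.14, -0.0, 1.591]
wrist_force: [0.2, 0.4, 0.0]
opening: 64.2
grip_force: 0.0
```

Call:
{"fn": "arm_command", "kwargs": {
  "commands": [
    [0,0,0,0,0,0,0.2],
    [0,0,0,0,0,0,0.1],
    [0,0,0,0,0,0,0],
    [0,0,0,0,0,0,-0.1],
    [0,0,0,0,0,0,-0.2],
    [0,0,0,0,0,0,-0.3],
    [0,0,0,0,0,0,-0.4],
    [0,0,0,0,0,0,-0.5],
    [0,0,0,0,0,0,-0.5],
    [0,0,0,0,0,0,-0.5]
  ]
}}

```text
time: 5.2
tcp_pos: [647.4, -44.8, 61.8]
orientation: [3.138, 0.001, 1.591]
wrist_force: [-3.5, -2.0, 11.5]
opening: 32.6
grip_force: 39.7
```

Call:
{"fn": "arm_command", "kwargs": {
  "commands": [
    [0,0,0,0,0,-0.2,-0.5],
    [0,0,0,0.4,0,0,-0.5],
    [0,0,0,0.8,0,0,-0.5],
    [0,0,0,1.2,0,0,-0.5],
    [0,0,0,1.2,0,0,-0.5],
    [0,0,0,1.2,0,0,-0.5],
    [0,0,0,1.2,0,0,-0.5],
    [0,0,0,1.2,0,0,-0.5],
    [0,0,0,0.8,0,0,-0.5],
    [0,0,0,0,0,0,-0.5]
  ]
}}

```text
time: 6.03
tcp_pos: [645.6, 38.2, 62.0]
orientation: [3.139, -0.001, 1.592]
wrist_force: [4.0, 0.2, 5.1]
opening: 32.5
grip_force: 44.5
```

```bash
python3 - <<'E'
from h import *
print(bot.observe())
s,d=bot.get_image("scene");cv2.imwrite("pics/s3.png",s);np.save("pics/s3d.npy",d)
cv2.imwrite("pics/c3.png",cv2.resize(s[130:270,180:330],None,fx=4,fy=4,interpolation=cv2.INTER_CUBIC))
E
```

```text
{'time': 6.0333, 'qpos': array([-4.81896014e-02,  6.01322722e-01,  1.56380234e+00,  1.05055541e-03,
        9.74076608e-01, -7.04117921e-02]), 'qd': array([-0.02422418,  0.00072278, -0.00136998, -0.01552082,  0.00140277,
       -0.01730804]), 'joint_efforts': array([ 9.82518084e-01, -5.63209856e+01, -1.64314842e+01, -9.67866951e-02,
        2.34900557e+00,  4.50157514e-02]), 'tcp_pos': array([645.62070113,  38.168022  ,  61.95099442]), 'orientation': array([ 3.13914661e+00, -7.00057921e-04,  1.59243007e+00]), 'wrist_force': array([3.97583459, 0.23310386, 5.08192561]), 'ft_torque': array([-0.10074569, -1.66948189, -0.20698916]), 'grip_force': 44.46953237056732, 'opening': 32.4926808312282}
```

View pics/c3.png

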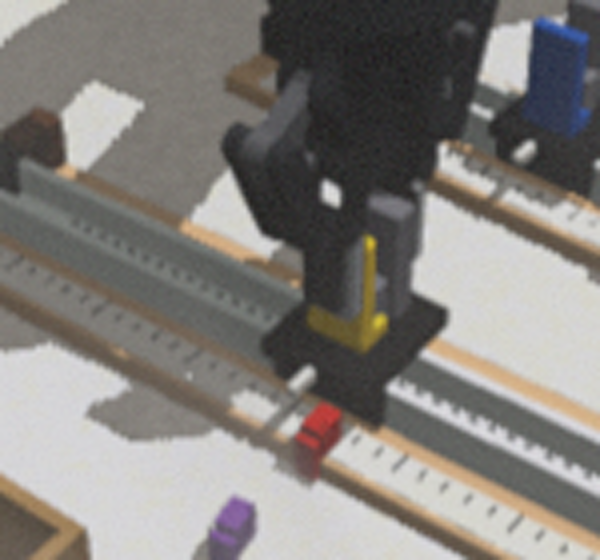

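The stop has slid with the tab squeezed. In the crop the pointer is at about (303,378), i.e. image (256,224), just short of the marker at (320,425).

```bash
cat > gap.py <<'E'
from h import *
import sys
e=np.array([-.0201,.9998,0]);f=np.array([.9998,.0201,0])
def pts(n,d):
    p=bot.camera_params(n);T=p["cam_to_world"];v,u=np.mgrid[:384,:512]
    return np.stack([u,v,np.ones_like(u)],-1)@np.linalg.inv(p["mtx"]).T*d[...,None]@T[:3,:3].T+T[:3,3]
def rep(im,d):
    P=pts("scene",d);h=cv2.cvtColor(im,cv2.COLOR_BGR2HSV)
    o=np.array([650.,0,0]);a=(P-o)@e;b=(P-o)@f;z=P[...,2]
    W=(abs(a)<130)&(d>0)
    r=W&((h[...,0]<8)|(h[...,0]>172))&(h[...,1]>130)&(z>24)&(abs(b-36)<15)
    p=W&(b>29)&(b<46)&(z>31)&(z<50)&(h[...,1]<80)
    y=W&(cv2.inRange(h,(20,120,40),(36,255,255))>0)&(z>46)&(abs(b)<30)
    for l,m in(("red",r),("ptr",p),("tab",y)):
        print(l,m.sum(),"a",np.percentile(a[m],[5,50,95]).round(1),"b",np.percentile(b[m],[5,50,95]).round(1),"z",np.percentile(z[m],[5,50,95]).round(1), "uv",np.argwhere(m).mean(0)[::-1].round(1))
if __name__=="__main__":
    rep(cv2.imread("pics/scene0.png"),np.load("pics/scened.npy"))
    rep(cv2.imread("pics/s3.png"),np.load("pics/s3d.npy"))
E
python3 gap.py
```

```text
red 44 a [45.5 49.5 52.8] b [30.5 37.2 44.7] z [24.4 27.3 28.7] uv [260.  234.8]
ptr 29 a [-46.2 -43.7 -42.5] b [29.7 35.8 41.1] z [38.1 41.2 43.1] uv [212.7 203.2]
tab 126 a [-51.1 -32.8 -31.2] b [ 6.2 16.6 19. ] z [49.4 85.1 94.9] uv [223.4 179.9]
red 53 a [44.7 49.4 52.8] b [30.6 37.  45. ] z [24.5 27.3 28.6] uv [260.  234.9]
ptr 37 a [34.  38.9 40.7] b [29.1 34.3 41.1] z [37.3 41.5 43.6] uv [254.9 224.2]
tab 143 a [29.3 49.7 51.1] b [ 1.3 11.4 13.5] z [46.9 53.2 92.9] uv [269.  206.6]
```

Call:
{"fn": "arm_command", "kwargs": {
  "commands": [
    [0,0,0,0.25,0,0,-0.5],
    [0,0,0,0.25,0,0,-0.5],
    [0,0,0,0.25,0,0,-0.5],
    [0,0,0,0.25,0,0,-0.5],
    [0,0,0,0,0,0,-0.5],
    [0,0,0,0,0,0,-0.5],
    [0,0,0,0,0,0,-0.5],
    [0,0,0,0,0,0,-0.5],
    [0,0,0,0,0,0,-0.5],
    [0,0,0,0,0,0,-0.5]
  ]
}}

```text
time: 6.92
tcp_pos: [645.5, 46.1, 62.0]
orientation: [3.139, 0.0, 1.591]
wrist_force: [3.7, 0.2, 5.9]
opening: 32.5
grip_force: 44.7
```

```bash
python3 - <<'E'
from gap import *
s,d=bot.get_image("scene");rep(s,d)
t,_=bot.get_image("top")
a=cv2.resize(s[180:260,210:310],None,fx=5,fy=5,interpolation=cv2.INTER_CUBIC);b=cv2.resize(t[125:205,190:260],None,fx=4,fy=5)
cv2.imwrite("pics/c4.png",np.hstack([a,b]))
E
```

```text
red 54 a [45.3 49.3 53.1] b [30.5 37.2 45.2] z [24.3 27.4 29.1] uv [259.9 234.9]
ptr 30 a [39.7 46.9 48.3] b [29.5 36.2 41.6] z [38.1 41.6 43.4] uv [258.6 226.6]
tab 135 a [37.3 57.8 59.1] b [ 1.2 11.8 13.6] z [46.8 53.5 92.3] uv [273.3 209.5]
```

View pics/c4.png

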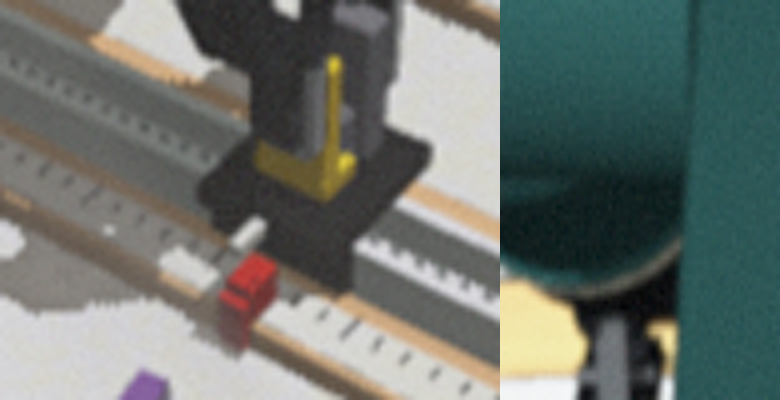

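Tab still squeezed. The pointer (crop 248,235) is about 2–3 mm short of the marker centre (250,285), so I'll nudge it and release.

Call:
{"fn": "arm_command", "kwargs": {
  "commands": [
    [0,0,0,0.15,0,0,-0.5],
    [0,0,0,0.15,0,0,-0.5],
    [0,0,0,0,0,0,-0.5],
    [0,0,0,0,0,0,-0.5],
    [0,0,0,0,0,0,-0.5],
    [0,0,0,0,0,0,-0.5],
    [0,0,0,0,0,0,0.5],
    [0,0,0,0,0,0,0.5],
    [0,0,0,0,0,0,0.5],
    [0,0,0,0,0,0,0.5]
  ]
}}

```text
time: 7.85
tcp_pos: [641.5, 48.9, 60.0]
orientation: [-3.136, -0.0, 1.591]
wrist_force: [-0.5, -0.4, -0.4]
opening: 63.9
grip_force: 0.0
```

Call:
{"fn": "arm_command", "kwargs": {
  "commands": [
    [0,0,0,0,0,0,0.5],
    [0,0,0,0,0,0,0.5],
    [0,0,0,0,0,0,0.5],
    [0,0,0,0,0,-1,0.5],
    [0,0,0,0,0,-1.5,0.5],
    [0,0,0,0,0,-2,0.5],
    [0,0,0,0,0,-2,0.5],
    [0,0,0,0,0,-2,0.5],
    [0,0,0,0,0,-1.5,0.5],
    [0,0,0,0,0,0,0.5]
  ]
}}

```text
time: 8.68
tcp_pos: [646.7, 48.5, 165.9]
orientation: [3.135, 0.0, 1.591]
wrist_force: [0.3, -0.1, -0.1]
opening: 64.3
grip_force: 0.0
```

Call:
{"fn": "arm_command", "kwargs": {
  "commands": [
    [0,0,0,2,-2,0,0.5],
    [0,0,0,3,-2,0,0.5],
    [0,0,0,3,-2,0,0.5],
    [0,0,0,3,-2,0,0.5],
    [0,0,0,3,-2,0,0.5],
    [0,0,0,3,-2,0,0.5],
    [0,0,0,3,-2,0,0.5],
    [0,0,0,3,-2,0,0.5],
    [0,0,0,3,-2,0,0.5],
    [0,0,0,2,-1,0,0.5]
  ]
}}

```text
time: 9.52
tcp_pos: [445.4, 326.4, 160.9]
orientation: [-3.139, 0.0, 1.592]
wrist_force: [0.2, -0.4, -0.5]
opening: 64.1
grip_force: 0.0
```

```bash
python3 - <<'E'
from gap import *
s,d=bot.get_image("scene");rep(s,d)
t,_=bot.get_image("top")
for b in blobs(t,(0,140,80),(7,255,255)):print("red",b[0],b[1],ray("top",*b[0],28).round(1))
for b in blobs(t,(22,130,80),(35,255,255)):print("yel",b[0],b[1],ray("top",*b[0],95).round(1))
a=cv2.resize(s[180:260,210:300],None,fx=5,fy=5,interpolation=cv2.INTER_CUBIC);b=cv2.resize(t[130:210,190:260],None,fx=5,fy=5,interpolation=cv2.INTER_CUBIC)
cv2.imwrite("pics/c5.png",np.hstack([a,b]))
E
```

```text
red 32 a [47.9 50.7 53. ] b [30.9 38.3 44.6] z [24.6 27.3 29.1] uv [260.6 235.5]
ptr 30 a [49.3 51.9 64.5] b [29.2 35.4 41.4] z [38.3 41.3 42.7] uv [262.6 228.4]
tab 239 a [41.6 59.5 63.8] b [ 9.7 18.  19.7] z [48.7 76.  95. ] uv [272.4 205.1]
red (196.5, 262.0) (8.0, 5.0) [513.7  86.1]
yel (14.0, 367.0) (32.0, 28.0) [383.1 311.6]
yel (221.5, 162.5) (7.0, 19.0) [650.2  45.6]
yel (218.5558624267578, 152.72647094726562) (6.5958991050720215, 19.250822067260742) [663.6  49.7]
```

View pics/c5.png

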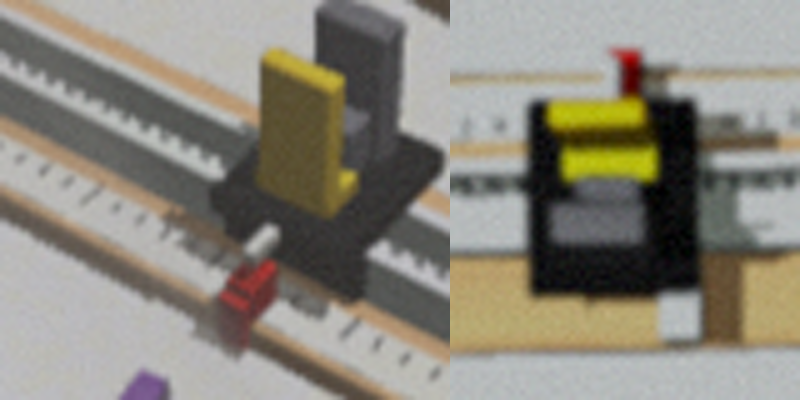

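The stop is locked: the tab is back out at x≈+20 and the stop has travelled about 96 mm, i.e. 12 pitches. The white pointer (crop 262,240) is over the red marker (250,290), within about 2–3 mm. The next gap back would put it 5–6 mm off, so this is the nearest one.

```bash
python3 -c "
from rig import bot
print(bot.close_job())"
```

```text
the job is handed in; nothing more can be done
None
```

The yellow-tabbed stop is locked in the gap nearest its red marker, with the pointer about 2–3 mm past the marker's centre by the camera images; I didn't touch the blue-tabbed stop, and the job is handed in.

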